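Unclamp a finished padlock body and rack it

TASK

The padlock body under the toggle clamp is finished: lift the clamp's handle right up past centre so that the clamp arm stands up clear, and leave the clamp open. Then lift the body out of its nest and set it down upright, without dropping it, flat on the floor of the empty middle bay of the wooden tray. Leave the other padlock bodies and the things lying about on the bench where they are.

Things in the scene. Friction and masses are not known exactly. Their poses are not given: they have to be found in the camera images.
- fixture: Clamp fixture, fixed: black steel plate 224 x 110 x 12 mm (x -76 to +148 mm), on it a 112 x 56 mm grey riser block, top 68 mm up, with a plated toggle clamp, and a low nest for the padlock body. Origin on the bench, midway between the nest centre (x +103 mm) and the clamp grip as clamped (x -103 mm). x runs level from handle to nest, y along the clamp's pivots, z up.
- nest (a point): Centre of the nest's floor, 12 mm above the bench, axes as fixture. The nest is 64 mm along x by 32 mm along y inside; its rails, about 10 mm thick, stand 12 mm above this floor. The plate outside the rails is free.
- clamp_grip (a point): Hold point on the axis of the clamp handle's black sleeve: sleeve 72 mm long, 16 mm wide along y (the pivot direction), 20 mm deep; its free end is 28 mm from this point, the handle's pin 118 mm. x runs along the handle from free end to pin. Clamped: handle level, this point 120 mm above the bench, free below, and clear of the block by 29 mm. Opening takes under 10 N.
- clamp_pivot (a point): The clamp arm's pivot, 93 mm above the bench, at fixture x +8 mm; axes as fixture. As the clamp opens, clamp_grip passes these points (x, z from here, mm) with the handle turned by so much (rad): (-111,27) 0; (-110,41) 0.12 past centre; (-108,69) 0.35; (-105,90) 0.56; (-100,104) 0.73; (-90,115) 0.92; (-71,123) 1.16; (-58,125) 1.29; stop (-43,125) 1.43, free end up.
- clamp_arm (a joint): Clamp arm angle about clamp_pivot: 0 clamped (level, pressing the body down through a rubber cushion), 1.55 rad at the stop (upright; cushion then about 70 mm short of the nest centre, 190 mm above the bench). Driven only by the handle, through a linkage; locked when shut, stays where left from about 0.3 rad on. The arm is a 26 mm wide U-bar reaching 111 mm from the pivot.
- padlock: The finished brass padlock body, a solid block with rounded edges, 60 mm wide (its x) x 28 mm thick (its y) x 60 mm high (its z), about 0.7 kg, with the two shackle bores in its top. Its origin is the centre of its underside. It stands upright in the nest with its x along the fixture's x, held down by the clamp.
- tray: Wooden finished-work tray, fixed: 260 mm long (its y) x 58 mm (its x), rim 20 mm above the bench, walls 5 mm. Three bays in a row along y, each 80 mm (y) x 48 mm (x) inside, 14 mm deep, cork floor. The outer two hold finished padlock bodies; the middle one is empty. Origin: centre of its underside.
- middle_bay (a point): Centre of the empty middle bay's floor, 6 mm above the bench, axes as tray. The body fits with its 60 mm width along the tray's y.
- done_a: A finished padlock body like padlock, standing upright in the outer bay at the tray's y = -85 mm, its width along the tray's y; origin at the centre of its underside. To be left alone.
- done_b: The same in the outer bay at the tray's y = +85 mm. To be left alone.
- iron_key: Blackened iron warded key, about 120 mm long, 9 mm thick, lying on the bench beyond the nest end of the fixture; origin under its middle, x along its shank. To be left alone.
- punch: Copper rivet punch, 118 mm long, 19 mm diameter, lying on the bench on the robot's side of the tray; origin under its middle, x along it. To be left alone.
- shackle: Loose steel padlock shackle, a U of 10 mm bar about 80 mm long and 48 mm wide, lying flat on the far side of the tray; origin at the bench. To be left alone.
- porcelain_knob: White porcelain door knob, 60 mm diameter, 67 mm high, standing upright between the fixture and the tray, near the robot; origin at the centre of its underside. To be left alone.
- hammer: Hammer, 240 mm long, lying at the robot's far left; to be left alone.
- clip_holder: Spring clip holder, fixed, pinching a smaller brass padlock body upright (80 x 70 mm foot, 70 mm high), at the robot's far right; origin at the centre of its underside. Not part of the job.
Mind the look-alikes: they are no part of the job. Leave any grey, orange or turquoise look-alike of the padlock alone.

How it is judged:
By the outcome, as a careful person would: the job done as asked, in the order asked, and still so for the second after the job is handed in, with the robot touching nothing.
It also fails if it takes over 53 s, if anything falls off the work surface, if the arm or the gripper's body presses on something with over 40 N, if the wrist force passes 120 N, or if a joint passes its speed limit or range.

ROBOT

A 7-joint arm with a two-finger parallel gripper is mounted at the origin on the work surface. World frame = base frame: x ahead of the robot, y to its left, z up, the work surface at z = 0. Lengths are in m, angles in rad, forces in N, time in s.
With the tool pointing down it reaches from about 0.425 to 0.825 m from the base axis. Payload 3.6 kg.
Tool frame: the origin (TCP) lies at the very end of the fingers, on their centre line; the grasp point (between the pads) lies 19 mm behind it; z points along the fingers, y is the line along which they close (so a half turn about z gives the same grasp; the last joint's range is limited). The gripper opens to 85 mm and grips with 20 to 120 N. Pads are 22 mm wide; open, the fingers measure 114 mm over their backs; the gripper's body (76 mm by 85 mm) begins 54 mm behind the grasp point. The pads swing forward as they close: fully open they stand 13 mm farther back than shut.
Start: joints at [-1.185, 0.615, -0.013, 1.423, 0.008, 1.103, -0.04], TCP at [0.261, 0.595, 0.231] pointing down, gripper open.
Joint ranges: [-3.12, 3.12], [-0.3, 2.06], [-1.34, 1.32], [0.26, 2.42], [-1.36, 4.5], [0.01, 1.98], [-2.84, 2.84]. Speed limits (rad/s): [2.79, 2.79, 3.14, 3.14, 3.14, 3.14, 3.14].

INTERFACE

Orientations are given as a unit quaternion [w, x, y, z].
In Python, from station import bot gives the robot as it stands.
- The arm moves only by the tool carry_out, never from a script. Its argument "increments" is a list that holds one entry, the list of rows, each a list of 5 numbers: the shift along the tool's x, y, z normalised to -1 to 1, where 1 is 0.2 m, then the turn about the tool's z normalised to -1 to 1, where 1 is pi rad, then the opening, from -1 (shut) to 1 (fully open). In form: [[[dx, dy, dz, twist, fingers], ...]]. A call has exactly 5 rows; each row is the pose to reach, as a shift and turn from the pose commanded when the call began, along the tool's axes at that moment, turning the shorter way round; what a row does not reach only later rows make up. A row lasts 1/12 s, in which the tool goes at most 41.7 mm and 7.16 degrees, less where a joint would pass 70% of its speed; a pose out of reach is approached as far as the arm can. A call with a number of a shift or a turn outside -1 to 1 is refused whole. A call with a gripper value outside its range is refused whole. The fingers move at their own pace and stop on an object; "force" is the grip in N (left out, the last holds). Time passes only in rows, so rows that repeat a pose let the fingers close, or fill a call up. It gives the time, the measured TCP pose, the force and the opening at its end, in the units of the state.
- bot.state(): the state, without advancing time (a new reading comes with each control period).
- bot.snapshot(name): name is "scene" or "top"; returns a dict with "image" (420x560x3 uint8, red, green, blue), "depth" (420x560 float32, m along the optical axis (not along the pixel's ray), 0 where there is no reading), "mtx" (3x3 intrinsics, pixels), "k1" (the pictures are not rectified: a ray, as slopes to the right and down, at radius r is drawn at 1 + k1 r^2 times it, then the intrinsics apply), "R" (3x3) and "t" (3): a world point X has camera coordinates R X + t. Camera axes: x right, y down, z forward; pixel columns grow to the right and rows downward; lengths in m; the calibration is good to about 2 mm. A picture is of the moment at which its call begins.
- bot.close_job(): hands the job in, once; it reports no verdict.
The state is a dict: "clock": time; "joints": joint angles; "dq": joint speeds; "joint_torque": joint torques, N m; "position": TCP position; "orientation": TCP orientation; "wrist_force": force on the tool from outside, world axes, zero at the start; "ft_torque": the same for the moment, N m; "opening": opening from 0.0 (shut) to 1.0 (fully open).
Only numpy, scipy, OpenCV 4.12 (cv2) and the standard library are available. Lean on these libraries where they do the work, as an engineer would, in place of code of your own. Each camera call takes 0.05 s, during which the arm holds its last target. There are 200 camera calls.

## Working session

There is one attempt and no reset: what is moved stays moved. The work goes in short steps, Python scripts to look and compute and a tool call to move; the robot and the scene stay as the last step left them, time stands still between calls to the robot, and variables do not carry over. Pictures are saved under pics/ and viewed, on a budget of 10 in all, crops included, one or two more only if the job needs it, and the job is handed in when it is done.

Besides the shell and the picture viewer there is one more tool, called after ">>>" by a JSON object that holds its "op" and its "data". carry_out: Moves the arm, as the interface text tells. Scaled input: -1 to 1 covers 0.2 m each way for a shift and pi rad each way for a turn. Its arguments: {"type":"object","properties":{"increments":{"type":"array","items":{"type":"array","items":{"type":"array","items":{"type":"number"}}}},"force":{"type":"number"}},"required":["increments"]}

```bash
ls; mkdir -p pics
cat > h.py <<'E'
import numpy as np, cv2
from station import bot
def snap(n):
    return bot.snapshot(n)
def save(s,name,crop=None,scale=1):
    im=s["image"]
    if crop: r0,r1,c0,c1=crop; im=im[r0:r1,c0:c1]
    im=cv2.resize(im,None,fx=scale,fy=scale,interpolation=cv2.INTER_CUBIC)
    cv2.imwrite("pics/"+name,im[:,:,::-1])
def cloud(s):
    K,k1=np.array(s["mtx"]),s["k1"]
    h,w=s["depth"].shape
    u,v=np.meshgrid(np.arange(w),np.arange(h))
    p=cv2.undistortPoints(np.stack([u,v],-1).reshape(-1,1,2).astype(np.float64),K,np.array([k1,0,0,0.,0])).reshape(h,w,2)
    d=s["depth"]
    X=np.dstack([p[...,0]*d,p[...,1]*d,d])
    W=(X-np.array(s["t"]))@np.array(s["R"])
    W[d==0]=np.nan
    return W
def proj(s,P):
    c=np.asarray(P)@np.array(s["R"]).T+s["t"]
    m=c[...,:2]/c[...,2:]; r2=(m**2).sum(-1,keepdims=True); m=m*(1+s["k1"]*r2)
    K=np.array(s["mtx"]); return m*[K[0,0],K[1,1]]+K[:2,2]
E
python3 - <<'E'
from h import *
for n in("scene","top"):
    s=snap(n); save(s,n+"0.png",scale=1.4); print(n,s["mtx"],s["k1"],s["R"],s["t"])
    np.savez(n+"0.npz",**s)
print(bot.state())
E
```

```text
pics
scene [[429.9671692    0.         268.63272527]
 [  0.         429.9671692  207.23072319]
 [  0.           0.           1.        ]] 0.016119501778091523 [[-0.50134156  0.86522079  0.00704359]
 [ 0.71224008  0.41729367 -0.56442896]
 [-0.49129492 -0.27795497 -0.82545159]] [ 0.29069401 -0.35018385  1.68623653]
top [[449.32345653   0.         279.92201923]
 [  0.         449.32345653 212.60116068]
 [  0.           0.           1.        ]] -0.04529550565898306 [[-0.00743843 -0.99993932  0.00812614]
 [-0.99759436  0.0068604  -0.06898136]
 [ 0.06892143 -0.0086197  -0.99758485]] [-0.02372155  0.56263725  1.55946031]
{'clock': 0.1, 'joints': array([-1.18448712,  0.61582399, -0.01263557,  1.42477883,  0.00813103,
        1.10336226, -0.0403696 ]), 'dq': array([ 0.00023725, -0.00417547,  0.00120629, -0.00251223,  0.00097038,
       -0.00015946, -0.00037082]), 'joint_torque': array([ 8.22747370e-04, -4.70383966e+01,  2.59825615e-01, -1.71571112e+01,
        1.00460410e-02,  5.84554669e-03,  3.54626707e-05]), 'position': array([0.26047914, 0.59476865, 0.23023963]), 'orientation': array([-2.15576461e-04,  2.04880472e-01,  9.78786312e-01, -1.14069537e-03]), 'wrist_force': array([-0.35161332, -0.42134943,  0.211924  ]), 'ft_torque': array([0.04216218, 0.0500918 , 0.01669658]), 'opening': 0.9991252373687863}
```

View pics/scene0.png

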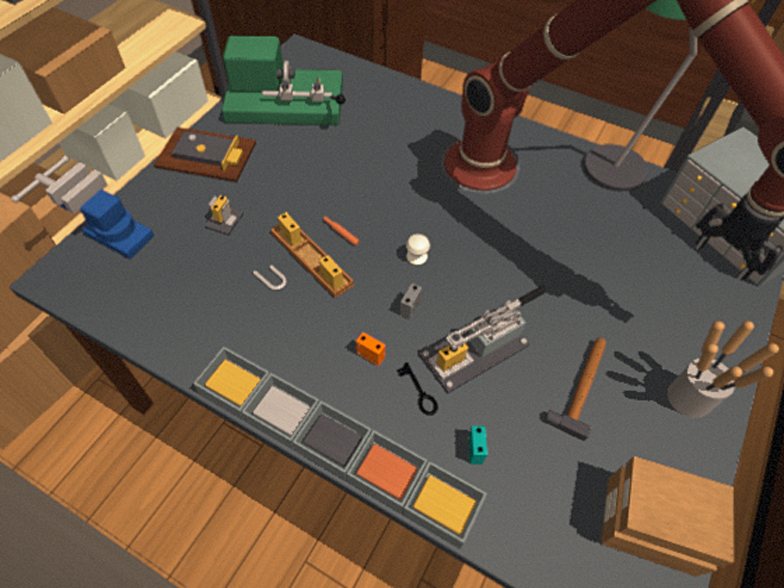

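View pics/top0.png

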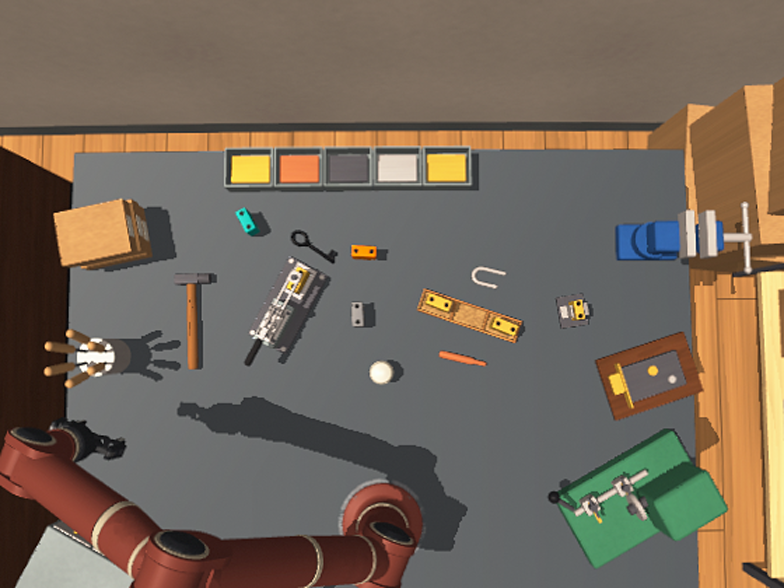

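Scene view: the fixture is at about (475,340), with the handle end at (545,292) and the brass body at (452,352). The tray is at (312,258), the knob at (418,248), and there are grey, orange and turquoise look-alikes. Top view: the handle tip is at (250,358), the clamped body at (297,278), and the tray's middle bay at (470,315).

```bash
cat > m.py <<'E'
from h import *
from scipy.optimize import least_squares
for n in("top","scene"):
    s=dict(np.load(n+"0.npz")); W=cloud(s)
    # region of interest: fixture
    def fit(zlo,zhi,x0,x1,y0,y1):
        m=(W[...,2]>zlo)&(W[...,2]<zhi)&(W[...,0]>x0)&(W[...,0]<x1)&(W[...,1]>y0)&(W[...,1]<y1)
        return W[m],m
    if n=="top":
        R=[(290/1.4,310/1.4),(470/1.4,315/1.4),(250/1.4,358/1.4),(380/1.4,372/1.4),(297/1.4,278/1.4)]
    else: R=[(475/1.4,340/1.4),(312/1.4,258/1.4),(545/1.4,292/1.4),(418/1.4,248/1.4),(452/1.4,352/1.4)]
    for u,v in R: print(n,(int(u),int(v)),W[int(v),int(u)].round(3))
    b=W[200:300,100:450]; 
    # bench height
    fl=W[(np.abs(W[...,0]-.62)<.1)&(np.abs(W[...,1]-.05)<.03)]; print("bench z",np.nanmedian(fl[:,2]))
E
python3 m.py
```

```text
top (207, 221) [0.532 0.22  0.075]
top (335, 225) [ 0.518 -0.223  0.003]
top (178, 255) [nan nan nan]
top (271, 265) [0.382 0.004 0.064]
top (212, 198) [0.606 0.197 0.116]
bench z 0.0013666848554131788
scene (339, 242) [0.544 0.228 0.046]
scene (222, 184) [ 0.514 -0.225  0.005]
scene (389, 208) [0.316 0.312 0.004]
scene (298, 177) [0.398 0.007 0.065]
scene (322, 251) [0.613 0.201 0.072]
bench z 0.002644950279892271
```

```bash
cat > m2.py <<'E'
from h import *
def rect(P):
    (c,sz,a)=cv2.minAreaRect((P[:,:2]*1000).astype(np.float32)); return np.round(c,1),np.round(sz,1),round(a,2)
for n in("top","scene"):
    s=dict(np.load(n+"0.npz")); W=cloud(s); im=s["image"]; hsv=cv2.cvtColor(im,cv2.COLOR_RGB2HSV)
    x,y,z=np.moveaxis(W,-1,0)
    fx=(x>.36)&(x<.72)&(y>.10)&(y<.36)
    P=W[fx&(z>.006)&(z<.02)]; print(n,"plate",len(P),rect(P))
    P=W[fx&(z>.062)&(z<.074)&(hsv[...,1]<60)]; print(" riser",len(P),rect(P) if len(P)>3 else 0)
    m=fx&(z>.064)&(z<.080)&(hsv[...,1]>120)&(hsv[...,0]>15)&(hsv[...,0]<35); P=W[m]; print(" padtop",len(P),rect(P))
    m=fx&(z>.095)&(z<.14)&(hsv[...,2]<60); P=W[m]; print(" sleeve",len(P),rect(P), P[:,2].mean() if len(P) else 0)
    tr=(x>.40)&(x<.62)&(y>-.40)&(y<-.08)
    m=tr&(hsv[...,1]>80)&(z>.013)&(z<.028)&(y>-.37); P=W[m]; print(" tray",len(P),rect(P))
    for k,(a,b) in {"A":(-.18,-.05),"B":(-.4,-.24)}.items():
        P=W[tr&(hsv[...,1]>80)&(z>.056)&(z<.075)&(y>a)&(y<b)]; print(" done",k,len(P),rect(P) if len(P)>3 else 0)
E
python3 m2.py
```

```text
top plate 1216 (array([539. , 229.9]), array([356.2, 256.4]), 0.43)
 riser 223 (array([521.6, 249.3]), array([ 57. , 160.2]), 61.88)
 padtop 64 (array([606.7, 204.2]), array([26.5, 58.9]), 59.97)
 sleeve 95 (array([437.2, 294.8]), array([15.3, 81. ]), 61.75) 0.12704480112423153
 tray 417 (array([ 474.4, -205.6]), array([260.9, 148. ]), 71.21)
 done A 140 (array([ 549.2, -139.2]), array([59.4, 28.4]), 67.58)
 done B 144 (array([ 489.4, -300.9]), array([61. , 28.6]), 69.35)
scene plate 1189 (array([540.3, 229.5]), array([256.3, 357.2]), 89.43)
 riser 222 (array([505.8, 267.1]), array([ 50.5, 116.1]), 52.3)
 padtop 127 (array([606.1, 201.5]), array([27.8, 59.1]), 61.12)
 sleeve 112 (array([508.7, 253.9]), array([ 14.9, 248.1]), 61.3) 0.1268147279154263
 tray 464 (array([ 473.1, -208.7]), array([263.3, 151.7]), 71.05)
 done A 148 (array([ 547.3, -144.5]), array([63.3, 31.3]), 68.24)
 done B 130 (array([ 489.5, -303.5]), array([65.2, 28.6]), 67.71)
```

```bash
cat > m3.py <<'E'
from h import *
from scipy.optimize import minimize
def local(P,c,th):
    d=P[:,:2]-c; co,si=np.cos(th),np.sin(th); return np.c_[d@[co,si],d@[-si,co]]
def boxfit(IN,OUT,p0,hx,hy):
    # occupancy: points in object should be inside rectangle, others outside (soft)
    def sd(P,p):
        l=np.abs(local(P,p[:2],p[2]))-[hx,hy]; return l.max(1)
    f=lambda p: np.clip(sd(IN,p)+.003,0,.012).sum()+np.clip(.003-sd(OUT,p),0,.012).sum()
    return minimize(f,p0,method="Nelder-Mead",options=dict(xatol=1e-5,fatol=1e-6,initial_simplex=np.array(p0)+np.array([[0,0,0],[.006,0,0],[0,.006,0],[0,0,.04]]))).x
th=np.radians(-28.5); d=np.array([np.cos(th),np.sin(th)])
for n in("top","scene"):
    s=dict(np.load(n+"0.npz")); W=cloud(s).reshape(-1,3); W=W[np.isfinite(W[:,2])]
    c=np.array([.5475,.2349])
    l=local(W,c,th); near=(np.abs(l)<[.130,.073]).all(1)
    P=W[near]; hi=P[:,2]>.0075
    P2=P[P[:,2]<.025]; h2=P2[:,2]>.0075
    q=boxfit(P2[h2],P2[~h2],[*c,th],.112,.055)
    o=q[:2]-.036*np.array([np.cos(q[2]),np.sin(q[2])])
    print(n,"fixture origin",o.round(4),"deg",np.degrees(q[2]).round(2),"nest",(o+.103*np.array([np.cos(q[2]),np.sin(q[2])])).round(4),"grip",(o-.103*np.array([np.cos(q[2]),np.sin(q[2])])).round(4))
    t0=np.radians(69-90); c=np.array([.519,-.222])
    l=local(W,c,t0); P=W[(np.abs(l)<[.045,.143]).all(1)]
    l2=local(P,c,t0)
    hi=P[:,2]>.011; edge=(np.abs(l2[:,0])>.018)|(np.abs(l2[:,1])>.12)
    P=P[edge&(P[:,2]<.03)]; hi=P[:,2]>.011
    q=boxfit(P[hi],P[~hi],[*c,t0],.029,.130)
    print("  tray",q[:2].round(4),"x-axis deg",np.degrees(q[2]).round(2))
E
python3 m3.py
```

```text
top fixture origin [0.5167 0.2542] deg -27.97 nest [0.6077 0.2059] grip [0.4257 0.3025]
  tray [ 0.5178 -0.2214] x-axis deg -19.19
scene fixture origin [0.5132 0.2497] deg -28.65 nest [0.6036 0.2004] grip [0.4229 0.2991]
  tray [ 0.5154 -0.2249] x-axis deg -19.11
```

```bash
cat > plan.py <<'E'
from h import *
from scipy.spatial.transform import Rotation as Ro
TH=np.radians(-28.4); D=np.array([np.cos(TH),np.sin(TH)]); N=np.array([-D[1],D[0]])
NEST=np.array([.6056,.2032]); ORI=NEST-.103*D
TRAY=np.array([.5166,-.2231]); TYAW=-19.15
def fx(x,y=0): return ORI+x*D+y*N     # fixture xy -> world
def plan(wps):
    """wps: (x,y,z,yaw of tool y deg); prints rows numbers in tool axes at each call's start"""
    st=bot.state(); p=np.array(st["position"]); q=np.array(st["orientation"])
    R=Ro.from_quat(q[[1,2,3,0]]).as_matrix(); yaw=np.degrees(np.arctan2(R[1,1],R[0,1]))
    print("now",p.round(4),"yaw",round(yaw,2),"tilt",np.degrees(np.arccos(-R[2,2])).round(2),"t",round(st["clock"],2),"F",np.round(st["wrist_force"],1),"open",round(st["opening"],3))
    for w in wps:
        t=np.array(w[:3]); a=w[3]
        dw=(a-yaw+90)%180-90
        print("->",t.round(4),"row",((R.T@(t-p))/.2).round(3),"twist",round(-dw/180,4))
        R=Ro.from_euler("z",dw,degrees=True).as_matrix()@R; p=t; yaw+=dw
E
python3 - <<'E'
from plan import *
g=fx(-.103)
a=np.array([.2605,.5948]); m=(a+g)/2
print(g)
plan([(*m,.215,61.6),(*g,.200,61.6),(*g,.101,61.6)])
E
```

```text
[0.42439239 0.30117859]
now [0.2605 0.5948 0.2302] yaw 66.35 tilt 0.13 t 0.1 F [-0.4 -0.4  0.2] open 0.999
-> [0.3424 0.448  0.215 ] row [-0.67  -0.508  0.077] twist 0.0264
-> [0.4244 0.3012 0.2   ] row [-0.71  -0.451  0.076] twist -0.0
-> [0.4244 0.3012 0.101 ] row [0.    0.001 0.495] twist -0.0
```

>>> {"op": "carry_out", "data": {"increments": [[[-0.13,-0.1,0.015,0.005,1],[-0.27,-0.2,0.03,0.01,1],[-0.4,-0.3,0.045,0.015,1],[-0.53,-0.4,0.06,0.02,1],[-0.67,-0.508,0.077,0.0264,1]]]}}

```text
clock: 0.52
position: [0.3427, 0.4474, 0.2154]
orientation: [-0.0, 0.245, 0.969, -0.0]
wrist_force: [0.5, -0.5, 0.0]
opening: 1.0
```

>>> {"op": "carry_out", "data": {"increments": [[[-0.15,-0.1,0.015,0,1],[-0.3,-0.19,0.03,0,1],[-0.46,-0.29,0.05,0,1],[-0.6,-0.38,0.065,0,1],[-0.71,-0.451,0.076,0,1]]]}}

```text
clock: 0.93
position: [0.4259, 0.2981, 0.2002]
orientation: [0.0, 0.247, 0.969, -0.001]
wrist_force: [1.2, 0.3, -0.4]
opening: 1.0
```

Run:
```python
from plan import *
g=fx(-.103)
plan([(*g,.101,61.6)]); print(bot.state()["joints"].round(3))
s=snap("scene"); u=proj(s,np.array([*g,.12])); print(u); u=u.astype(int); save(s,"a.png",(u[1]-90,u[1]+90,u[0]-120,u[0]+120),3)
```

```text
now [0.4259 0.2981 0.2002] yaw 61.42 tilt 0.13 t 0.93 F [ 1.2  0.3 -0.4] open 1.0
-> [0.4244 0.3012 0.101 ] row [0.014 0.011 0.496] twist -0.001
[-0.671  0.45   0.025  1.839 -0.012  0.854  0.432]
[381.4350204  210.56595593]
```

View pics/a.png

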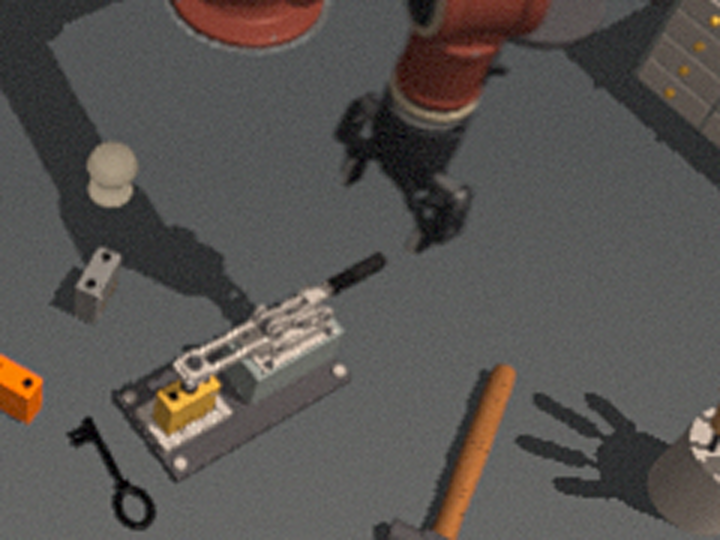

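The crop shows the sleeve centred at about (358,272), where I predicted it at (360,270). The gripper straddles it from above, so I descend.

>>> {"op": "carry_out", "data": {"increments": [[[0,0,0.15,0,1],[0,0,0.3,0,1],[0,0,0.42,0,1],[0,0,0.495,0,1],[0,0,0.495,0,1]]]}}

```text
clock: 1.4
position: [0.4223, 0.3003, 0.0984]
orientation: [-0.003, 0.245, 0.969, -0.003]
wrist_force: [-0.2, 0.4, -0.0]
opening: 1.0
```

Run:
```python
from plan import *
g=fx(-.103)
plan([(*g,.101,61.6)])
```

```text
now [0.4223 0.3003 0.0984] yaw 61.61 tilt 0.47 t 1.4 F [-0.2  0.4 -0. ] open 1.0
-> [0.4244 0.3012 0.101 ] row [-0.007  0.009 -0.013] twist 0.0001
```

Now closing on the sleeve with a light grip.

>>> {"op": "carry_out", "data": {"increments": [[[0,0,0,0,-1],[0,0,0,0,-1],[0,0,0,0,-1],[0,0,0,0,-1],[0,0,0,0,-1]]], "force": 25}}

```text
clock: 1.82
position: [0.4252, 0.3021, 0.1027]
orientation: [0.001, 0.245, 0.969, 0.001]
wrist_force: [-0.9, 0.1, 0.7]
opening: 0.301
```

>>> {"op": "carry_out", "data": {"increments": [[[0,0,0,0,-1],[0,0,0,0,-1],[0,0,0,0,-1],[0,0,0,0,-1],[0,0,0,0,-1]]]}}

```text
clock: 2.23
position: [0.4246, 0.3012, 0.1021]
orientation: [-0.0, 0.245, 0.969, -0.0]
wrist_force: [-2.3, -2.6, 7.1]
opening: 0.181
```

Run:
```python
from plan import *
g=fx(-.103)
W=[(0.12,-110,41),(.35,-108,69),(.56,-105,90),(.73,-100,104),(.92,-90,115),(1.16,-71,123),(1.29,-58,125),(1.43,-43,125)]
st=bot.state(); p=np.array(st["position"])
plan([])
for a,x,z in W:
    t=[*(p[:2]+(x+111)/1000*D),p[2]+(z-27)/1000]
    print(a,((x+111)/200,(z-27)/200)); 
plan([(*(p[:2]+.1*D),p[2],61.6)])
```

```text
now [0.4246 0.3012 0.1021] yaw 61.6 tilt 0.04 t 2.23 F [-2.3 -2.6  7.1] open 0.181
0.12 (0.005, 0.07)
0.35 (0.015, 0.21)
0.56 (0.03, 0.315)
0.73 (0.055, 0.385)
0.92 (0.105, 0.44)
1.16 (0.2, 0.48)
1.29 (0.265, 0.49)
1.43 (0.34, 0.49)
now [0.4246 0.3012 0.1021] yaw 61.6 tilt 0.04 t 2.23 F [-2.3 -2.6  7.1] open 0.181
-> [0.5126 0.2536 0.1021] row [-0.5 -0.   0. ] twist 0.0
```

The opening is 15.4 mm, so the sleeve is held. Fixture +x is tool -x. I lift along the arc slowly.

>>> {"op": "carry_out", "data": {"increments": [[[-0.001,0,-0.03,0,-1],[-0.005,0,-0.07,0,-1],[-0.008,0,-0.12,0,-1],[-0.012,0,-0.165,0,-1],[-0.015,0,-0.21,0,-1]]]}}

```text
clock: 2.65
position: [0.428, 0.2992, 0.1442]
orientation: [0.0, 0.246, 0.969, -0.001]
wrist_force: [4.2, -3.0, -8.4]
opening: 0.181
```

>>> {"op": "carry_out", "data": {"increments": [[[-0.007,0,-0.05,0,-1],[-0.015,0,-0.105,0,-1],[-0.026,0,-0.14,0,-1],[-0.04,0,-0.175,0,-1],[-0.063,0,-0.203,0,-1]]]}}

```text
clock: 3.07
position: [0.4359, 0.2949, 0.1838]
orientation: [-0.003, 0.245, 0.97, -0.001]
wrist_force: [-1.7, 2.5, -14.0]
opening: 0.185
```

>>> {"op": "carry_out", "data": {"increments": [[[-0.027,0,-0.027,0,-1],[-0.07,0,-0.05,0,-1],[-0.12,0,-0.067,0,-1],[-0.155,0,-0.073,0,-1],[-0.187,0,-0.077,0,-1]]]}}

```text
clock: 3.48
position: [0.4666, 0.2785, 0.2014]
orientation: [-0.005, 0.244, 0.97, -0.0]
wrist_force: [-9.7, 0.4, 3.2]
opening: 0.183
```

Run:
```python
from plan import *
plan([(*fx(.008-.043),.120-.019+.098,61.6)])
s=snap("scene"); u=proj(s,np.array([*fx(0),.12])).astype(int); save(s,"b.png",(u[1]-75,u[1]+75,u[0]-100,u[0]+100),3)
```

```text
now [0.4666 0.2785 0.2014] yaw 61.79 tilt 0.54 t 3.48 F [-9.7  0.4  3.2] open 0.183
-> [0.4842 0.2688 0.199 ] row [-0.101 -0.001  0.011] twist 0.001
```

View pics/b.png

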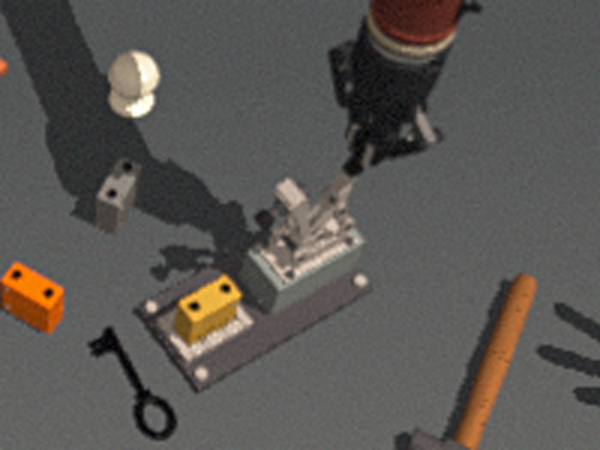

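The handle followed, and the clamp arm is up at (285,215), clear of the body. I go on gently to the stop, then release.

>>> {"op": "carry_out", "data": {"increments": [[[-0.02,0,0,0,-1],[-0.04,0,0,0,-1],[-0.06,0,0,0,-1],[-0.073,0,0,0,-1],[-0.073,0,0,0,-1]]]}}

```text
clock: 3.95
position: [0.4823, 0.2701, 0.2019]
orientation: [-0.002, 0.245, 0.97, -0.0]
wrist_force: [-5.4, -1.1, 2.8]
opening: 0.187
```

>>> {"op": "carry_out", "data": {"increments": [[[0,0,0,0,0.3],[0,0,0,0,0.3],[0,0,0,0,0.3],[0,0,0,0,0.3],[0,0,0,0,0.3]]]}}

```text
clock: 4.37
position: [0.4849, 0.2697, 0.2003]
orientation: [0.001, 0.245, 0.969, 0.0]
wrist_force: [-0.3, -0.9, 0.4]
opening: 0.651
```

Run:
```python
from plan import *
p=bot.state()["position"]
plan([(p[0],p[1],.32,61.6)]); s=snap("scene"); np.savez("c.npz",**s)
```

```text
now [0.4849 0.2697 0.2003] yaw 61.59 tilt 0.09 t 4.37 F [-0.3 -0.9  0.4] open 0.651
-> [0.4849 0.2697 0.32  ] row [-0.001  0.001 -0.599] twist -0.0001
```

>>> {"op": "carry_out", "data": {"increments": [[[0,0,-0.1,0,0.3],[0,0,-0.25,0,0.5],[0,0,-0.4,0,1],[0,0,-0.53,0,1],[0,0,-0.6,0,1]]]}}

```text
clock: 4.83
position: [0.4856, 0.2701, 0.3234]
orientation: [0.002, 0.245, 0.969, 0.002]
wrist_force: [-0.3, 0.2, -0.7]
opening: 0.999
```

```bash
cat > pad.py <<'E'
from plan import *
from m2 import rect
def padtop(s,c,zt,r=.055):
    W=cloud(s); hsv=cv2.cvtColor(s["image"],cv2.COLOR_RGB2HSV)
    m=(np.hypot(W[...,0]-c[0],W[...,1]-c[1])<r)&(abs(W[...,2]-zt)<.007)&(hsv[...,1]>110)&(hsv[...,0]>14)&(hsv[...,0]<36)
    P=W[m]; return len(P),rect(P),P[:,2].mean().round(4)
if __name__=="__main__":
    for n in("scene","top"):
        s=snap(n); print(n,padtop(s,NEST,.072))
        if n=="top":
            u=proj(s,np.array([*fx(.03),.1])).astype(int); save(s,"d.png",(u[1]-60,u[1]+60,u[0]-80,u[0]+80),4)
    plan([(*fx(.105),.30,61.6),(*fx(.105),.12,61.6),(*fx(.105),.034,61.6)])
E
sed -i 's/^for n in("top","scene"):/for n in("top","scene") if __name__=="__main__" else ():/' m2.py
python3 pad.py
```

```text
scene (175, (array([606. , 201.4]), array([29.3, 60. ]), 61.53), np.float64(0.0723))
top (114, (array([606.2, 205.1]), array([26.3, 57.9]), 61.96), np.float64(0.0713))
now [0.4858 0.2703 0.3228] yaw 61.59 tilt 0.41 t 4.93 F [ 0.4 -0.4  0.4] open 0.999
-> [0.6074 0.2022 0.3   ] row [-0.696 -0.011  0.117] twist -0.0
-> [0.6074 0.2022 0.12  ] row [ 0.003 -0.006  0.9  ] twist -0.0
-> [0.6074 0.2022 0.034 ] row [ 0.002 -0.003  0.43 ] twist -0.0
```

View pics/d.png

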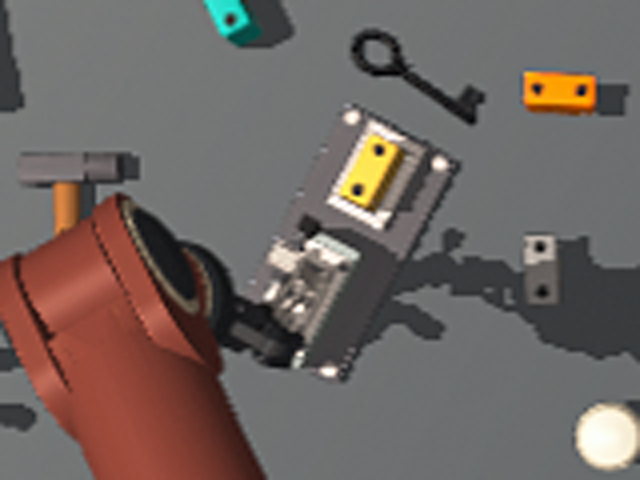

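Top view: the clamp arm is upright at (300,240). The body sits alone in the nest at (370,170), centre (0.606, 0.203), angle as assumed. I move over it and go down.

>>> {"op": "carry_out", "data": {"increments": [[[-0.12,0,0,0,1],[-0.3,0,0.02,0,1],[-0.48,0,0.06,0,1],[-0.62,-0.01,0.1,0,1],[-0.696,-0.01,0.117,0,1]]]}}

```text
clock: 5.35
position: [0.6076, 0.197, 0.2927]
orientation: [-0.001, 0.248, 0.969, -0.003]
wrist_force: [0.2, -0.5, -0.7]
opening: 0.999
```

>>> {"op": "carry_out", "data": {"increments": [[[0,0,0.15,0,1],[0,0,0.35,0,1],[0,0,0.55,0,1],[0,0,0.75,0,1],[0,0,0.85,0,1]]]}}

```text
clock: 5.77
position: [0.6014, 0.2001, 0.1193]
orientation: [-0.005, 0.245, 0.969, -0.003]
wrist_force: [-0.9, -0.6, -0.4]
opening: 1.004
```

Run:
```python
from plan import *
plan([(*fx(.105),.034,61.6)])
```

```text
now [0.6014 0.2001 0.1193] yaw 61.6 tilt 0.67 t 5.77 F [-0.9 -0.6 -0.4] open 1.004
-> [0.6074 0.2022 0.034 ] row [-0.024  0.028  0.426] twist -0.0
```

>>> {"op": "carry_out", "data": {"increments": [[[0,0,0,0,1],[0,0,0,0,1],[0,0,0,0,1],[0,0,0,0,1],[0,0,0,0,1]]]}}

```text
clock: 6.18
position: [0.607, 0.202, 0.1285]
orientation: [0.002, 0.245, 0.969, 0.001]
wrist_force: [-0.2, -0.2, 1.0]
opening: 1.001
```

Run:
```python
from plan import *
plan([(*fx(.105),.034,61.6)]); s=snap("scene"); np.savez("e.npz",**s)
```

```text
now [0.607  0.202  0.1285] yaw 61.59 tilt 0.24 t 6.18 F [-0.2 -0.2  1. ] open 1.001
-> [0.6074 0.2022 0.034 ] row [0.    0.001 0.472] twist -0.0
```

>>> {"op": "carry_out", "data": {"increments": [[[0,0,0.1,0,1],[0,0,0.2,0,1],[0,0,0.3,0,1],[0,0,0.38,0,1],[0,0,0.42,0,1]]]}}

```text
clock: 6.65
position: [0.6049, 0.2014, 0.0411]
orientation: [-0.001, 0.245, 0.969, -0.001]
wrist_force: [0.1, -0.2, -0.1]
opening: 1.001
```

>>> {"op": "carry_out", "data": {"increments": [[[0,0,0.02,0,1],[0,0,0.04,0,1],[0,0,0.045,0,1],[0,0,0.045,0,1],[0,0,0.045,0,1]]]}}

```text
clock: 7.07
position: [0.6063, 0.2018, 0.0343]
orientation: [0.001, 0.245, 0.969, 0.0]
wrist_force: [-1.5, 1.5, -0.5]
opening: 0.998
```

Run:
```python
from plan import *
plan([(*fx(.105),.034,61.6)]); s=snap("scene"); u=proj(s,np.array([*fx(.05),.1])).astype(int); save(s,"f.png",(u[1]-75,u[1]+75,u[0]-100,u[0]+100),4)
```

```text
now [0.6063 0.2018 0.0343] yaw 61.6 tilt 0.1 t 7.07 F [-1.5  1.5 -0.5] open 0.998
-> [0.6074 0.2022 0.034 ] row [-0.003  0.005  0.001] twist -0.0
```

View pics/f.png

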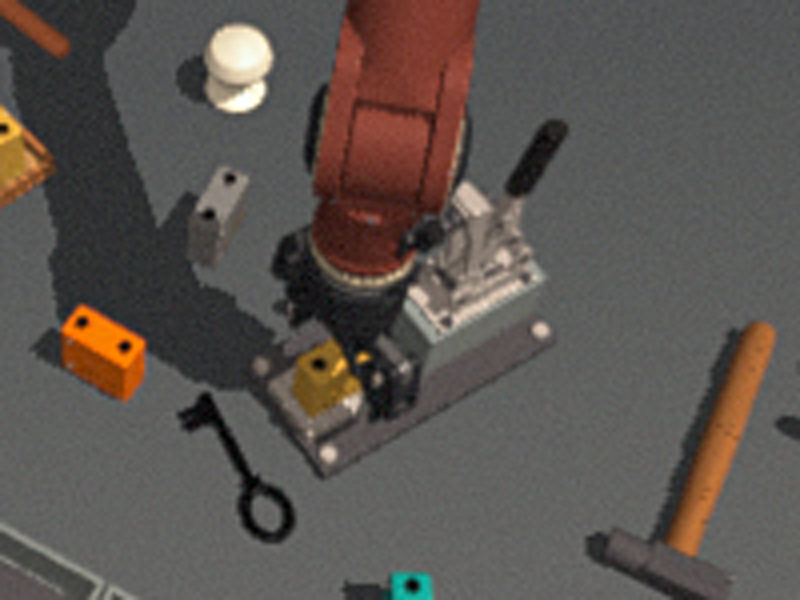

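The fingers straddle the brass body at (330,375). The wrist passes close to the open clamp arm's cushion at (430,235), with forces near zero. Gripping.

>>> {"op": "carry_out", "data": {"increments": [[[0,0,0,0,-1],[0,0,0,0,-1],[0,0,0,0,-1],[0,0,0,0,-1],[0,0,0,0,-1]]], "force": 70}}

```text
clock: 7.53
position: [0.6062, 0.2023, 0.0337]
orientation: [0.001, 0.245, 0.969, 0.001]
wrist_force: [0.5, -1.5, 0.9]
opening: 0.316
```

>>> {"op": "carry_out", "data": {"increments": [[[0,0,0,0,-1],[0,0,0,0,-1],[0,0,0,0,-1],[0,0,-0.01,0,-1],[0,0,-0.03,0,-1]]]}}

```text
clock: 7.95
position: [0.6042, 0.2017, 0.0373]
orientation: [-0.002, 0.245, 0.969, -0.001]
wrist_force: [1.5, 2.4, -9.2]
opening: 0.319
```

Run:
```python
from plan import *
plan([(*fx(.105),.034,61.6)])
```

```text
now [0.6042 0.2017 0.0373] yaw 61.6 tilt 0.2 t 7.95 F [ 1.5  2.4 -9.2] open 0.319
-> [0.6074 0.2022 0.034 ] row [-0.013  0.01   0.016] twist -0.0
```

Held at 27 mm with the body's weight on the wrist. I lift straight up, easing away from the clamp arm once clear of the rails.

>>> {"op": "carry_out", "data": {"increments": [[[0,0,-0.05,0,-1],[0,0,-0.12,0,-1],[-0.02,0,-0.2,0,-1],[-0.05,0,-0.28,0,-1],[-0.08,0,-0.36,0,-1]]]}}

```text
clock: 8.37
position: [0.6179, 0.1924, 0.1113]
orientation: [-0.002, 0.245, 0.969, -0.002]
wrist_force: [0.3, 0.1, -6.9]
opening: 0.318
```

>>> {"op": "carry_out", "data": {"increments": [[[-0.03,0,-0.08,0,-1],[-0.05,0,-0.15,0,-1],[-0.05,0,-0.22,0,-1],[-0.05,0,-0.28,0,-1],[-0.05,0,-0.3,0,-1]]]}}

```text
clock: 8.78
position: [0.6284, 0.1885, 0.173]
orientation: [0.0, 0.246, 0.969, -0.0]
wrist_force: [2.0, -0.2, -6.5]
opening: 0.316
```

Run:
```python
from plan import *
A=np.array(bot.state()["position"]); z=.19
B=np.array([*TRAY,z])
yaw=[61.6-80.75*k/4 for k in range(1,5)]
pts=[(.60,.09),(.59,-.03),(.55,-.14),TRAY]
plan([(*p,z,y) for p,y in zip(pts,yaw)])
print(bot.state()["joints"].round(2))
```

```text
now [0.6284 0.1885 0.173 ] yaw 61.57 tilt 0.04 t 8.78 F [ 2.  -0.2 -6.5] open 0.316
-> [0.6  0.09 0.19] row [-0.11  -0.501 -0.085] twist 0.112
-> [ 0.59 -0.03  0.19] row [-0.417 -0.434  0.   ] twist 0.1122
-> [ 0.55 -0.14  0.19] row [-0.44  -0.386  0.   ] twist 0.1122
-> [ 0.5166 -0.2231  0.19  ] row [-0.412 -0.174  0.   ] twist 0.1122
[-0.35  0.68  0.05  1.48 -0.03  0.99  0.78]
```

>>> {"op": "carry_out", "data": {"increments": [[[-0.015,-0.07,-0.02,0.02,-1],[-0.035,-0.17,-0.04,0.04,-1],[-0.06,-0.28,-0.06,0.065,-1],[-0.085,-0.39,-0.075,0.09,-1],[-0.11,-0.5,-0.085,0.112,-1]]]}}

```text
clock: 9.2
position: [0.5987, 0.0897, 0.1878]
orientation: [-0.001, 0.413, 0.911, -0.001]
wrist_force: [0.6, 0.2, -6.0]
opening: 0.321
```

>>> {"op": "carry_out", "data": {"increments": [[[-0.08,-0.085,0,0.022,-1],[-0.165,-0.17,0,0.045,-1],[-0.25,-0.26,0,0.067,-1],[-0.335,-0.35,0,0.09,-1],[-0.417,-0.434,0,0.112,-1]]]}}

```text
clock: 9.62
position: [0.5893, -0.0311, 0.1877]
orientation: [-0.001, 0.566, 0.824, -0.001]
wrist_force: [-0.0, -1.5, -7.0]
opening: 0.319
```

>>> {"op": "carry_out", "data": {"increments": [[[-0.09,-0.08,0,0.022,-1],[-0.18,-0.16,0,0.045,-1],[-0.27,-0.24,0,0.067,-1],[-0.36,-0.315,0,0.09,-1],[-0.44,-0.386,0,0.112,-1]]]}}

```text
clock: 10.03
position: [0.5491, -0.141, 0.1879]
orientation: [-0.001, 0.702, 0.712, -0.001]
wrist_force: [-1.0, -0.7, -6.7]
opening: 0.32
```

>>> {"op": "carry_out", "data": {"increments": [[[-0.1,-0.04,0,0.027,-1],[-0.2,-0.085,0,0.055,-1],[-0.3,-0.125,0,0.08,-1],[-0.37,-0.155,0,0.1,-1],[-0.412,-0.174,0,0.112,-1]]]}}

```text
clock: 10.45
position: [0.5157, -0.2251, 0.1883]
orientation: [0.0, 0.816, 0.578, -0.001]
wrist_force: [1.0, 0.0, -7.1]
opening: 0.322
```

>>> {"op": "carry_out", "data": {"increments": [[[0,0,0,0,-1],[0,0,0,0,-1],[0,0,0,0,-1],[0,0,0,0,-1],[0,0,0,0,-1]]]}}

```text
clock: 10.87
position: [0.518, -0.2206, 0.1882]
orientation: [-0.0, 0.813, 0.582, 0.0]
wrist_force: [-1.0, -0.6, -7.4]
opening: 0.315
```

Run:
```python
from plan import *
from pad import padtop
plan([(*TRAY,.06,TYAW)])
s=snap("scene"); u=proj(s,np.array([*TRAY,.1])).astype(int); save(s,"g.png",(max(0,u[1]-75),u[1]+75,u[0]-100,u[0]+100),4)
```

```text
now [ 0.518  -0.2206  0.1882] yaw -18.87 tilt 0.06 t 10.87 F [-1.  -0.6 -7.4] open 0.315
-> [ 0.5166 -0.2231  0.06  ] row [-0.015 -0.002  0.641] twist 0.0016
```

View pics/g.png

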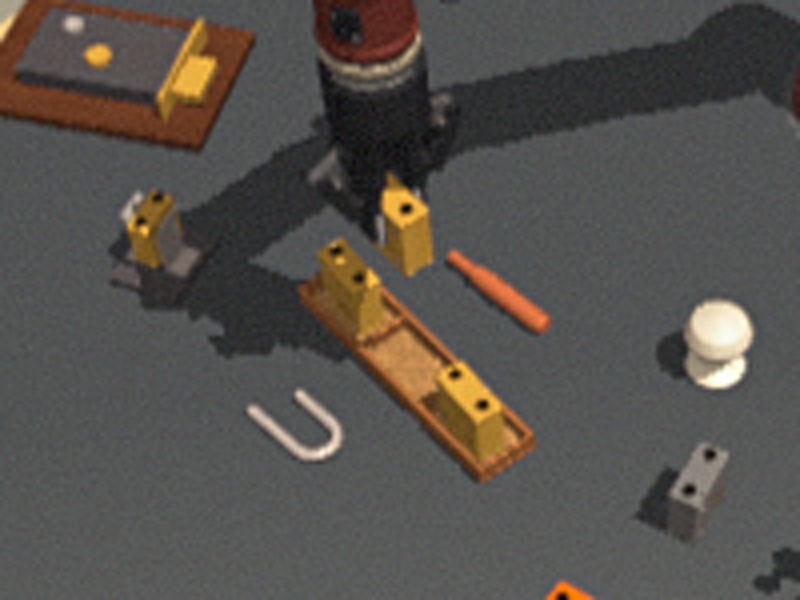

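The body hangs upright at (405,230), above the empty middle bay at (410,355). The neighbours are undisturbed. I descend to just above the rim.

>>> {"op": "carry_out", "data": {"increments": [[[-0.005,0,0.12,0.001,-1],[-0.01,0,0.28,0.0016,-1],[-0.012,0,0.44,0.0016,-1],[-0.012,0,0.57,0.0016,-1],[-0.012,0,0.64,0.0016,-1]]]}}

```text
clock: 11.33
position: [0.5152, -0.2229, 0.0571]
orientation: [-0.002, 0.815, 0.579, -0.001]
wrist_force: [-0.8, 0.4, -6.5]
opening: 0.314
```

>>> {"op": "carry_out", "data": {"increments": [[[0,0,0,0,-1],[0,0,0,0,-1],[0,0,0,0,-1],[0,0,0,0,-1],[0,0,0,0,-1]]]}}

```text
clock: 11.75
position: [0.5176, -0.225, 0.0619]
orientation: [0.001, 0.816, 0.578, 0.001]
wrist_force: [-0.8, -0.1, -6.8]
opening: 0.317
```

Run:
```python
from plan import *
plan([(*TRAY,.031,TYAW),(*TRAY,.027,TYAW)])
for n in("scene","top"):
    s=snap(n); u=proj(s,np.array([*TRAY,.04])).astype(int); save(s,f"h{n}.png",(max(0,u[1]-40),u[1]+40,u[0]-50,u[0]+50),4)
a=[cv2.imread(f"pics/h{n}.png") for n in("scene","top")]; cv2.imwrite("pics/h.png",np.hstack(a))
```

```text
now [ 0.5176 -0.225   0.0619] yaw -19.31 tilt 0.19 t 11.75 F [-0.8 -0.1 -6.8] open 0.317
-> [ 0.5166 -0.2231  0.031 ] row [ 0.008 -0.009  0.154] twist -0.0009
-> [ 0.5166 -0.2231  0.027 ] row [ 0.   -0.    0.02] twist -0.0
```

View pics/h.png

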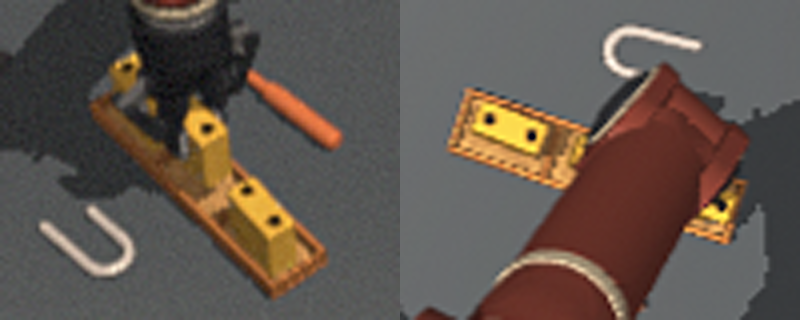

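The body is lined up over the bay at (205,150) in the left crop, with floor showing round it. I lower gently to contact.

>>> {"op": "carry_out", "data": {"increments": [[[0,0,0.03,0,-1],[0,0,0.07,0,-1],[0,0,0.11,0,-1],[0,0,0.13,0,-1],[0,0,0.145,0,-1]]]}}

```text
clock: 12.27
position: [0.5157, -0.2242, 0.0299]
orientation: [-0.001, 0.816, 0.578, -0.001]
wrist_force: [-0.6, 0.2, -7.7]
opening: 0.32
```

>>> {"op": "carry_out", "data": {"increments": [[[0,0,0.003,0,-1],[0,0,0.006,0,-1],[0,0,0.009,0,-1],[0,0,0.011,0,-1],[0,0,0.011,0,-1]]]}}

```text
clock: 12.68
position: [0.5166, -0.2246, 0.0293]
orientation: [0.0, 0.816, 0.578, 0.0]
wrist_force: [0.4, -0.1, -6.9]
opening: 0.32
```

Run:
```python
from plan import *
plan([(*TRAY,.0277,TYAW)])
```

```text
now [ 0.5166 -0.2246  0.0293] yaw -19.33 tilt 0.02 t 12.68 F [ 0.4 -0.1 -6.9] open 0.32
-> [ 0.5166 -0.2231  0.0277] row [ 0.007 -0.003  0.008] twist -0.001
```

Not yet touching (force is still the full weight), so I go on in sub-millimetre steps.

>>> {"op": "carry_out", "data": {"increments": [[[0,0,0.002,0,-1],[0,0,0.004,0,-1],[0,0,0.006,0,-1],[0,0,0.008,0,-1],[0,0,0.008,0,-1]]]}}

```text
clock: 13.1
position: [0.5166, -0.2245, 0.0277]
orientation: [0.0, 0.816, 0.578, 0.0]
wrist_force: [0.2, 0.4, -4.8]
opening: 0.321
```

>>> {"op": "carry_out", "data": {"increments": [[[0,0,0.001,0,-1],[0,0,0.002,0,-1],[0,0,0.003,0,-1],[0,0,0.004,0,-1],[0,0,0.004,0,-1]]]}}

```text
clock: 13.52
position: [0.5166, -0.2245, 0.0276]
orientation: [0.0, 0.816, 0.578, 0.0]
wrist_force: [-2.2, 1.0, 5.5]
opening: 0.319
```

The body is on the floor (force +5.5 N at the predicted height). I open, then withdraw straight up.

>>> {"op": "carry_out", "data": {"increments": [[[0,0,0,0,-0.2],[0,0,0,0,-0.1],[0,0,0,0,0],[0,0,0,0,0.3],[0,0,0,0,0.5]]]}}

```text
clock: 13.93
position: [0.5168, -0.2248, 0.0267]
orientation: [0.0, 0.816, 0.578, 0.0]
wrist_force: [-0.7, -0.4, 0.5]
opening: 0.749
```

>>> {"op": "carry_out", "data": {"increments": [[[0,0,0,0,0.8],[0,0,-0.03,0,0.8],[0,0,-0.15,0,0.8],[0,0,-0.35,0,0.8],[0,0,-0.5,0,0.8]]]}}

```text
clock: 14.35
position: [0.5166, -0.2249, 0.1287]
orientation: [0.0, 0.816, 0.578, -0.0]
wrist_force: [0.4, -1.0, 0.5]
opening: 0.9
```

>>> {"op": "carry_out", "data": {"increments": [[[0.05,0,-0.15,0,0.8],[0.2,0,-0.3,0,0.8],[0.35,0,-0.4,0,0.8],[0.5,0,-0.45,0,0.8],[0.6,0,-0.5,0,0.8]]]}}

```text
clock: 14.77
position: [0.5576, -0.1076, 0.2286]
orientation: [0.0, 0.815, 0.58, 0.002]
wrist_force: [0.9, 0.9, -0.1]
opening: 0.9
```

>>> {"op": "carry_out", "data": {"increments": [[[0.1,0,0,0,0.8],[0.2,0,0,0,0.8],[0.35,0,0,0,0.8],[0.5,0,0,0,0.8],[0.6,0,0,0,0.8]]]}}

```text
clock: 15.18
position: [0.5965, 0.0058, 0.227]
orientation: [-0.001, 0.815, 0.58, 0.001]
wrist_force: [-1.0, -0.1, -0.3]
opening: 0.901
```

Run:
```python
from plan import *
from pad import padtop
plan([])
for n in("scene","top"):
    s=snap(n); print(n,padtop(s,TRAY,.066,.045)); save(s,n+"9.png")
s=snap("scene"); save(s,"i.png",(110,290,130,430),2.6)
```

```text
now [0.5965 0.0058 0.227 ] yaw -19.14 tilt 0.13 t 15.18 F [-1.  -0.1 -0.3] open 0.901
scene (130, (array([ 517.9, -226.2]), array([64.6, 27.2]), 69.9), np.float64(0.066))
top (130, (array([ 519.2, -220.6]), array([59.5, 27.6]), 71.73), np.float64(0.0648))
```

View pics/i.png

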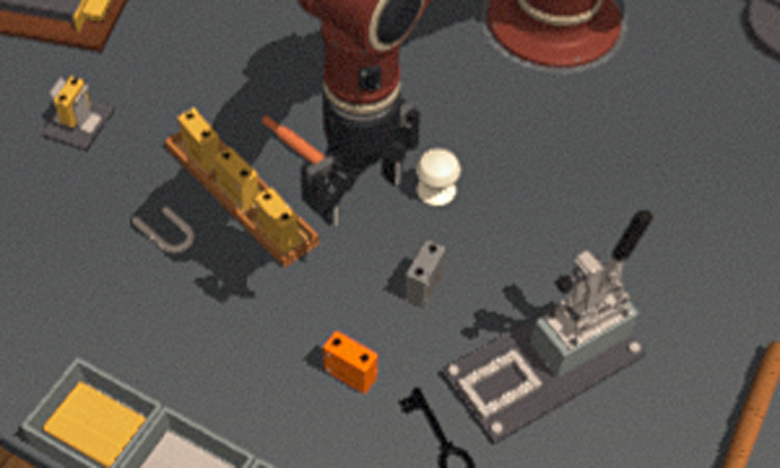

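The body stands at (237,178) in the middle bay, its top at 65–66 mm (expected 66). The nest is empty at (500,385) and the clamp stands open at (600,280). I let the arm settle, then hand in.

>>> {"op": "carry_out", "data": {"increments": [[[0,0,0,0,0.8],[0,0,0,0,0.8],[0,0,0,0,0.8],[0,0,0,0,0.8],[0,0,0,0,0.8]]]}}

```text
clock: 15.75
position: [0.5958, 0.0009, 0.2269]
orientation: [0.0, 0.816, 0.578, -0.0]
wrist_force: [0.4, 0.5, 0.0]
opening: 0.898
```

```bash
python3 -c "
from station import bot
print(bot.state()['wrist_force']); print(bot.close_job())"
```

```text
[0.36396538 0.5280316  0.00839884]
the job is handed in; nothing more can be done
None
```

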